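Stand the pinion on the demagnetiser and set its push-to-turn selector

TASK

Stand the steel pinion, gear end up, on the demagnetiser's plate inside the yellow ring: set it down gently, let go and see that it stays upright and still. Then push the console's red selector in, turn it to the green dome while it is in, and let it spring back out there. Do not knock the pinion over and leave the other things on the bench where they are.

Things in the scene. Friction and masses are not known exactly. Their poses are not given: they have to be found in the camera images.
- pinion: Loose steel drive pinion, 140 mm tall, 0.5 to 0.8 kg, starts upright on the bench: shaft 30 mm in diameter from the foot to 95 mm up (37 mm collar at 58 to 68 mm), gear head 54 mm in diameter from 95 to 130 mm, stub 18 mm in diameter on top. Origin at the centre of the foot's underside, z up the shaft; centre of mass about 80 mm up. The head can be gripped from above at any yaw
- plate_center (a point): Centre of the top of the demagnetiser's pole plate, a fixed flat grey square of 130 mm on a blue block of 140 mm, top 40 mm above the bench (this point is on the top, z up). A yellow ring of 90 mm inner diameter is painted round it; the pinion's foot belongs wholly inside, so its axis within 30 mm of this point
- face_center (a point): Point where the knob's axis meets the sloping face of the fixed blue console (200 mm wide, slope 170 mm long, 88 mm above the bench here). The console stands to the robot's right and faces left. z = outward normal, 30 degrees from vertical, leaning to the robot's left; x = up the slope; y = to the left for someone facing the panel (away from the robot)
- knob_grip (a point): Point on the knob's axis in its red grip bar, 40 mm off the face when out. Black disc 68 mm in diameter, 10 mm thick, underside 14 mm off the face; on it the red bar, 64 long, 18 thick, 30 tall, from 16 mm inward (disc) to 14 mm outward of this point. z = outward; x = along the bar to its white-striped end; y = across the bar, where fingers pinch it. Moves with the knob
- knob_pointer (a point): Point on the console's face 58 mm from the knob's axis, at which the white pointer stripe of the bar aims (while the knob is out). It turns and moves in with the knob. The selector is set to a dome when this point is within 8 mm of the dome's centre
- selector (a joint): Turn of the knob, rad, positive anticlockwise seen facing the panel: 0 = up the slope (off, white square; starts here), +0.785 = left dome, -0.785 = right dome, stops at 0.87. Out, it is locked at these settings with 0.09 rad of play. It turns freely (0.04 N m) only while pressed in at least 10 mm; let out, it springs into the nearest setting
- selector_push (a joint): How far the knob is pressed in along its axis, m: 0 = out, 0.012 = fully in. The spring needs 6 N to start and 13 N fully in
- mark_green: Green dome, 18 mm in diameter, fixed on the console's face: the setting wanted. Origin at its centre, on the face. It sits 58 mm from the knob's axis, 45 degrees to the left or to the right of straight up the slope (which one varies), the red dome on the other side. Stands 9 mm proud of the face
- mark_red: Red dome, same size, at the other of the two settings: not wanted. Origin at its centre
- spray_can: Bystander: loose can with a yellow label, 64 mm in diameter, 190 mm tall, origin at the centre of its underside
- grease_jar: Bystander: loose jar, orange label, 72 mm in diameter, 75 mm tall, origin at the centre of its underside
- tape_roll: Bystander: loose tan roll of tape, 104 mm in diameter, 48 mm tall, lying flat, origin at the centre of its underside
- pliers: Bystander: loose pliers with red handles, about 190 mm long, 20 mm high, lying on the bench, jaws along its x axis, origin under the middle
- piston: Bystander: loose aluminium piston, 84 mm in diameter, 60 mm tall, standing, origin at the centre of its underside
- wrench: Bystander: loose steel wrench 200 mm long lying along its x axis, origin under its middle
- screwdriver: Bystander: loose screwdriver 200 mm long, orange handle, lying along its x axis, origin under its middle
Things that resemble listed ones, but are neither listed nor needed, are in the scene too. Leave any blue or pink look-alike of the pinion alone. What is shaped like the part that bears plate_center but pink is not meant.

How it is judged:
By the outcome, as a careful person would: the job done as asked, in the order asked, and still so for the second after the job is handed in, with the robot touching nothing.
It also fails if it takes over 58 s, if anything falls off the work surface, if the arm or the gripper's body presses on something with over 40 N, if the wrist force passes 120 N, or if a joint passes its speed limit or range.

ROBOT

A 6-joint arm with a two-finger parallel gripper is mounted at the origin on the work surface. World frame = base frame: x ahead of the robot, y to its left, z up, the work surface at z = 0. Lengths are in m, angles in rad, forces in N, time in s.
With the tool pointing down it reaches from about 0.275 to 0.975 m from the base axis. Payload 8.4 kg.
Tool frame: the origin (TCP) lies at the very end of the fingers, on their centre line; the grasp point (between the pads) lies 19 mm behind it; y points along the fingers, z is the direction in which the jaws open and shut, and the axes are right-handed (so a half turn about y gives the same grasp; the last joint's range is limited). The gripper opens to 92 mm and grips with 3 to 60 N. Pads are 20 mm wide; open, the fingers measure 128 mm over their backs; the gripper's body (75 mm by 189 mm) begins 69 mm behind the grasp point.
Start: joints at [-1.233, 0.353, 1.633, -0, 1.155, -0.002], TCP at [0.208, -0.589, 0.215] pointing down, gripper open.
Joint ranges: [-2.63, 2.63], [-0.92, 2.1], [0.06, 2.66], [-1.3, 4.44], [0, 2.69], [-3.02, 3.02]. Speed limits (rad/s): [2.22, 2.22, 2.79, 3.14, 3.14, 3.14].

INTERFACE

Orientations are given as [roll, pitch, yaw] about the fixed x, y, z axes, in that order (R = Rz(yaw) Ry(pitch) Rx(roll)).
In Python, from cell import get_obs, capture, calibration, sign_off gives the robot as it stands.
- The arm moves only by the tool play_rows, never from a script. Its argument "series" is one flat list of numbers, 4 for each row, row after row: the shift along the world's x, y, z in mm, then the turn about the world's z in rad. In form: [x, y, z, yaw, x, y, z, yaw, ...]. A call has 1 to 10 rows; each row shifts and turns the pose as measured when the row begins; what a row does not reach is not made up. A row lasts 1/10 s, in which the tool goes at most 50 mm and 8.59 degrees, less where a joint would pass 70% of its speed; a pose out of reach is approached as far as the arm can. A call is refused whole if a number of a shift passes 50 or a number of a turn 0.15, either way. A call with a gripper value outside its range is refused whole. "grip" is the opening, from 0 (shut) to 1 (fully open), set as the call begins (left out, the last holds). The fingers move at their own pace and stop on an object; "newtons" is the grip in N (left out, the last holds). Time passes only in rows, so rows that do not move let the fingers close. It gives the time, the measured TCP pose, the force and the opening at its end, in the units of the state.
- get_obs(): the state, without advancing time (a new reading comes with each control period).
- capture(name): name is "scene" or "top" or "wrist"; returns (picture, depth): 480x640x3 uint8, blue, green, red; 480x640 float32, m along the optical axis (not along the pixel's ray), 0 where there is no reading.
- calibration(name): a dict with "mtx" (3x3 intrinsics, pixels), "D" ([k1, k2, p1, p2, k3] as OpenCV has them; the pictures are not rectified), "rvec" (rotation vector, rad) and "tvec" (3), from world to camera coordinates, as OpenCV has them; the wrist camera has in their place "tool_from_camera" (4x4, takes a point from camera to tool coordinates, whose origin is the TCP and whose axes are the tool frame's). Camera axes: x right, y down, z forward; pixel columns grow to the right and rows downward; lengths in m; the calibration is good to about 2 mm. A picture is of the moment at which its call begins: read the wrist's pose just before it. calibration takes no time and is no camera call.
- sign_off(): hands the job in, once; it reports no verdict.
The state is a dict: "time": time; "joints": joint angles; "joint_vel": joint speeds; "effort": joint torques, N m; "ee_pos": TCP position; "tcp_rot": TCP orientation; "contact_force": force on the tool from outside, world axes, zero at the start; "torque": the same for the moment, N m; "opening": finger opening in m.
Only numpy, scipy, OpenCV 4.12 (cv2) and the standard library are available. Lean on these libraries where they do the work, as an engineer would, in place of code of your own. Each camera call takes 0.05 s, during which the arm holds its last target.

## Working session

There is one attempt and no reset: what is moved stays moved. The work goes in short steps, Python scripts to look and compute and a tool call to move; the robot and the scene stay as the last step left them, time stands still between calls to the robot, and variables do not carry over. Pictures are saved under pics/ and viewed, and the job is handed in when it is done.

Besides the shell and the picture viewer there is one more tool, called after ">>>" as a command line: name --argument value ..., lists and objects as JSON in quotes. play_rows: Moves the arm, as the interface text tells. Its arguments: {"type":"object","properties":{"series":{"type":"array","items":{"type":"number"}},"grip":{"type":"number"},"newtons":{"type":"number"}},"required":["series"]}

```bash
mkdir -p pics; ls
cat > h.py <<'E'
import numpy as np, cv2
from cell import get_obs, capture, calibration, sign_off
from scipy.spatial.transform import Rotation as Rn
def ext(name,obs=None):
    c=calibration(name)
    if 'rvec' in c:
        R=cv2.Rodrigues(np.array(c['rvec'],float))[0]; t=np.array(c['tvec'],float).ravel()
        return np.array(c['mtx']),np.array(c['D']),R.T,-R.T@t
    o=obs; T=np.array(c['tool_from_camera']); Rt=Rn.from_euler('xyz',o['tcp_rot']).as_matrix()
    return np.array(c['mtx']),np.array(c['D']),Rt@T[:3,:3],Rt@T[:3,3]+np.array(o['ee_pos'])
def rays(E,uv):
    K,D,R,C=E
    p=cv2.undistortPoints(np.array(uv,float).reshape(-1,1,2),K,D).reshape(-1,2)
    return np.c_[p,np.ones(len(p))]@R.T
def onz(E,uv,z):
    d=rays(E,uv); C=E[3]; return C+d*((z-C[2])/d[:,2])[:,None]
def pts(E,uv,depth):
    d=rays(E,uv); return E[3]+d*np.array(depth).reshape(-1,1)
def proj(E,P):
    K,D,R,C=E
    return cv2.projectPoints(np.array(P,float).reshape(-1,3),cv2.Rodrigues(R.T)[0],-R.T@C,K,D)[0].reshape(-1,2)
def cap(name,tag):
    o=get_obs(); im,d=capture(name); E=ext(name,o)
    cv2.imwrite(f'pics/{tag}.png',im); np.savez(f'{tag}.npz',im=im,d=d,R=E[2],C=E[3],K=E[0],D=E[1])
    return im,d,E
def load(tag):
    z=np.load(f'{tag}.npz'); return z['im'],z['d'],(z['K'],z['D'],z['R'],z['C'])
E
python3 - <<'E'
from h import *
print(get_obs())
for n in('scene','top'):
    im,d,E=cap(n,n+'0'); print(n,E[3],E[2][:,2])
E
```

```text
pics
{'time': 0.0, 'joints': array([-1.23341511e+00,  3.53643363e-01,  1.63407451e+00,  1.07784432e-05,
        1.15520097e+00, -2.44959230e-03]), 'joint_vel': array([-4.65501486e-05, -1.82554711e-03,  8.12978359e-04, -8.50678968e-05,
        7.21820315e-04, -2.62072162e-03]), 'effort': array([ 3.82636526e-04, -5.93831420e+01, -3.34215975e+01,  6.93792757e-02,
        2.32248777e-02, -1.69256286e-04]), 'ee_pos': array([ 0.20815066, -0.58882937,  0.21389219]), 'tcp_rot': array([-1.57212249e+00,  1.31037438e-05, -2.80176621e+00]), 'contact_force': array([-0.09023289,  0.12798439,  0.12176868]), 'torque': array([ 0.02238506, -0.01915068, -0.01740777]), 'opening': 0.09173645383416404}
scene [1.43940272 0.1257795  1.29038176] [-0.59234066 -0.05974474 -0.80346942]
top [0.36917922 0.04683162 1.5286655 ] [ 0.12755961  0.00605984 -0.99181239]
```

View pics/scene0.png

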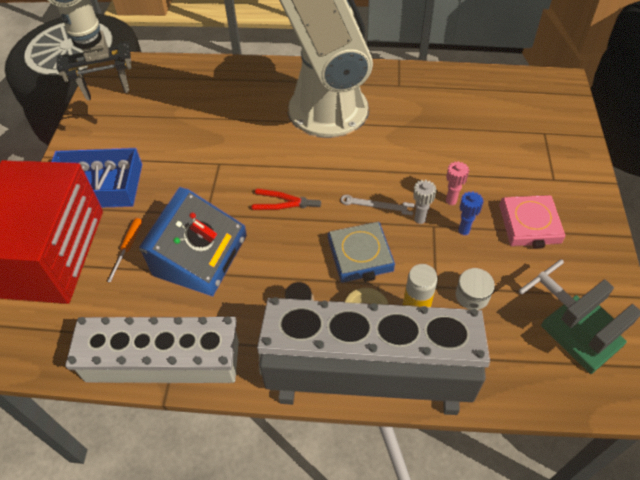

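View pics/top0.png

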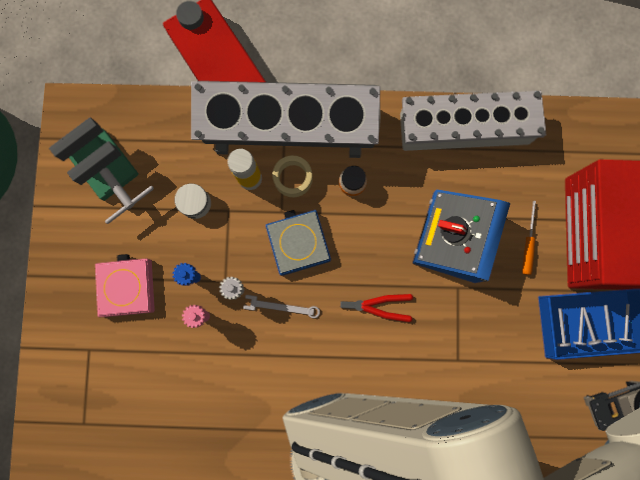

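Candidates for the pinion in the top view are grey (231,288), blue (185,273) and pink (193,316). Grey is the steel one. For the plate, the blue block with a grey top at (298,242) fits, and the pink one at (125,288) does not. I'll confirm both with crops.

Run:
```python
from h import *
im,d,E=load('top0')
a=cv2.resize(im[200:350,160:360],None,fx=4,fy=4,interpolation=cv2.INTER_CUBIC)
b=cv2.resize(im[170:300,400:550],None,fx=5,fy=5,interpolation=cv2.INTER_CUBIC)
cv2.imwrite('pics/c1.png',a[:600,:800]);cv2.imwrite('pics/c2.png',b[:600,:])
im2,d2,E2=load('scene0')
c=cv2.resize(im2[150:300,310:510],None,fx=4,fy=4,interpolation=cv2.INTER_CUBIC);cv2.imwrite('pics/c3.png',c)
for n,uv in dict(pin=(231,288),plate=(298,242),knob=(455,229),green=(476,218),red=(467,250),sq=(478,235)).items():
    print(n,pts(E,[uv],[d[uv[1],uv[0]]]))
```

```text
pin [[0.42151808 0.27531995 0.13917623]]
plate [[0.5492397  0.12322663 0.0405258 ]]
knob [[ 0.57911924 -0.26142883  0.14400354]]
green [[ 0.61246585 -0.31996506  0.11574293]]
red [[ 0.53204487 -0.29748046  0.11503315]]
sq [[ 0.5693089  -0.32336402  0.12077053]]
```

View pics/c1.png

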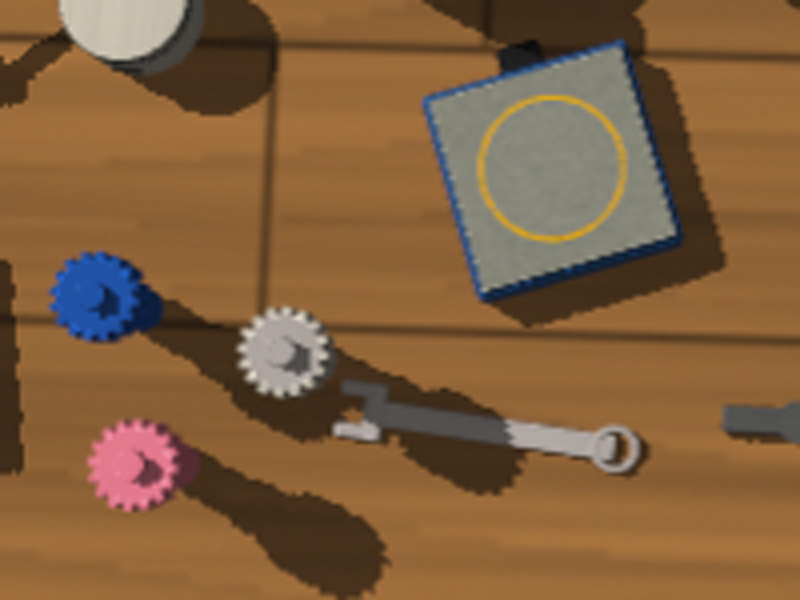

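View pics/c2.png

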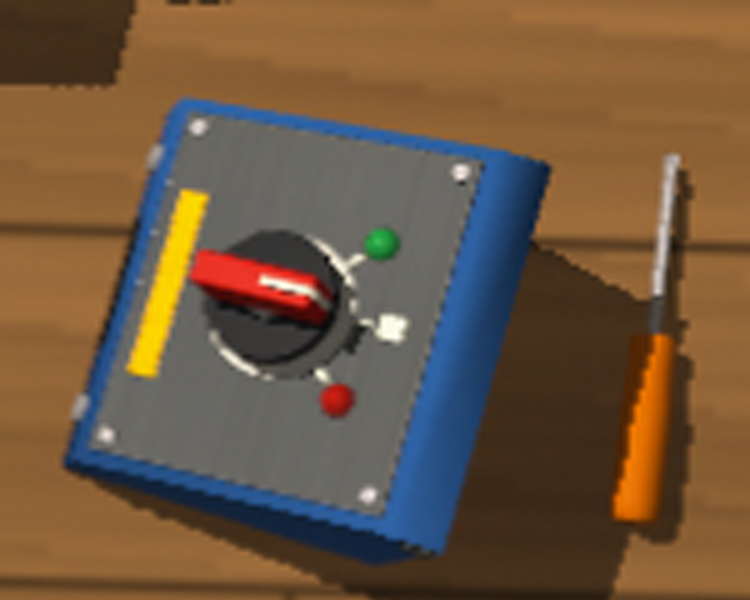

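View pics/c3.png

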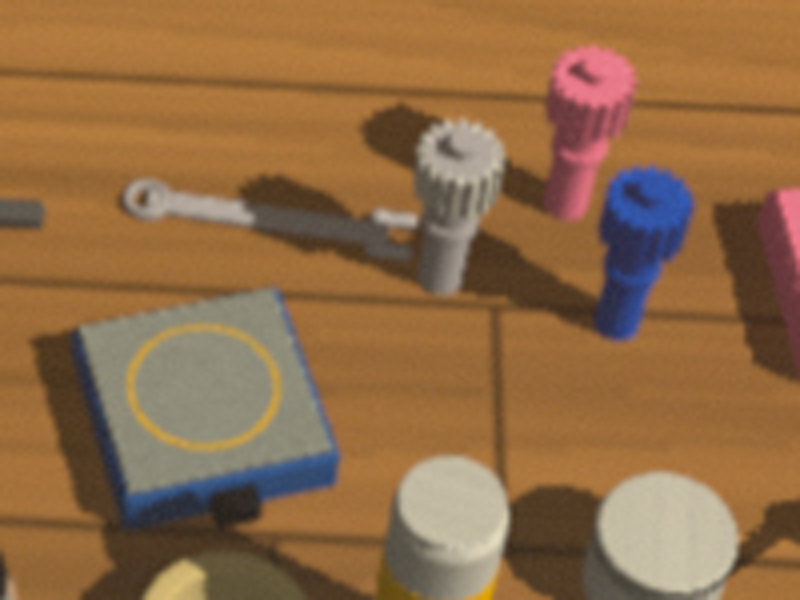

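The crops show the grey gear head at about (231,288) next to the wrench, and the grey-topped blue block with the yellow ring. On the console, green is upper (away from the robot, so left for someone facing the panel: +0.785) and red is lower. Next I'll measure precisely.

```bash
cat > meas.py <<'E'
from h import *
def cen(m,box):
    mm=np.zeros_like(m); x0,y0,x1,y1=box; mm[y0:y1,x0:x1]=m[y0:y1,x0:x1]
    n,l,s,c=cv2.connectedComponentsWithStats(mm); i=1+np.argmax(s[1:,4]); return c[i],s[i,4],l==i
im,d,E=load('top0')
hsv=cv2.cvtColor(im,cv2.COLOR_BGR2HSV)
S=hsv[...,1];V=hsv[...,2];H=hsv[...,0]
# pinion head by depth: points with z 0.11..0.15 near
vv,uu=np.mgrid[0:480,0:640]
P=pts(E,np.c_[uu.ravel(),vv.ravel()],d.ravel()).reshape(480,640,3)
m=((P[...,2]>.12)&(P[...,2]<.137)&(uu>212)&(uu<252)&(vv>268)&(vv<308)&(d>0)).astype(np.uint8)
c,a,mk=cen(m,(205,260,260,315)); q=P[mk]
ct,r=cv2.minEnclosingCircle((q[:,:2]*1000).astype(np.float32)); print('head',a,q.mean(0),ct,r, np.median(q[:,2]))
# ring
m=((H>15)&(H<32)&(S>120)&(V>120)).astype(np.uint8)
mm=np.zeros_like(m); mm[215:270,272:325]=m[215:270,272:325]
# limit to within plate
ys,xs=np.nonzero(mm); w=onz(E,np.c_[xs,ys],.04)
k=np.linalg.norm(w[:,:2]-[.549,.123],axis=1)<.055; w=w[k]
(e,ax,an)=cv2.fitEllipse((w[:,:2]*1000).astype(np.float32)); print('ring',e,ax,k.sum())
m=((H>45)&(H<85)&(S>100)).astype(np.uint8); g,a1,_=cen(m,(465,205,490,230))
m=(((H<8)|(H>172))&(S>120)).astype(np.uint8); r_,a2,_=cen(m,(455,240,480,262))
G=onz(E,[g],.1085+.004)[0];Rr=onz(E,[r_],.1085+.004)[0]; print('g',g,a1,G,'r',r_,a2,Rr)
# face plane
m=(S<40)&(V>60)&(uu>425)&(uu<500)&(vv>192)&(vv<275)&(d>0)
q=P[m]; 
for _ in range(6):
    c0=np.median(q,0) if _==0 else q.mean(0)
    n=np.linalg.svd(q-q.mean(0),full_matrices=False)[2][2]; n*=np.sign(n[2]); dd=(q-q.mean(0))@n; q=q[abs(dd)<max(2.5*np.median(abs(dd)),.002)]
print('plane n',n,len(q),np.degrees(np.arccos(n[2])),'az',np.degrees(np.arctan2(n[1],n[0])))
o=q.mean(0)
def onpl(uv,h):
    dd=rays(E,[uv])[0]; C=E[3]; return C+dd*(((o-C)@n+h)/(dd@n))
G=onpl(g,.004)-.004*n;Rr=onpl(r_,.004)-.004*n
y=(G-Rr); print('G',G,'R',Rr,np.linalg.norm(y)); y/=np.linalg.norm(y); xu=np.cross(y,n); xu/=np.linalg.norm(xu)
F=(G+Rr)/2-.041*xu; print('face',F,'y',y,'xu',xu)
for h in(.040,.054): print(h,proj(E,[F+h*n, F+h*n+.032*xu,F+h*n-.032*xu]))
m=(((H<8)|(H>172))&(S>120)).astype(np.uint8); k_,a3,_=cen(m,(430,210,475,242)); print('bar',k_,a3)
E
python3 meas.py
```

```text
head 331 [0.42234299 0.27719916 0.12962927] (422.6155700683594, 277.7373046875) 27.607934951782227 0.129701948772883
ring (550.4661865234375, 124.4389419555664) (92.7946548461914, 93.24934387207031) 161
g [475.86111111 218.38888889] 36 [ 0.61203434 -0.3204549   0.1125    ] r [466.86111111 249.38888889] 36 [ 0.53384516 -0.29775823  0.1125    ]
plane n [0.13981844 0.47846658 0.86690284] 2497 29.899300072781074 az 73.7104783534299
G [ 0.61126845 -0.32205628  0.11023726] R [ 0.53313705 -0.29936064  0.11031236] 0.08136099841790807
face [ 0.58209936 -0.27657102  0.08983728] y [ 9.60305243e-01 -2.78949794e-01 -9.23086599e-04] xu [-0.2413807  -0.83262041  0.49847629]
0.04 [[451.61573678 226.64572368]
 [463.97360117 229.12418892]
 [439.54019813 224.22487663]]
0.054 [[449.95056518 225.03993856]
 [462.3939893  227.52023905]
 [437.79393341 222.61784166]]
bar [451.15811966 226.72222222] 234
```

>>> play_rows --series '[0, 0, 40, 0, 0, 0, 40, 0, 10, 40, 20, 0.1, 10, 45, 0, 0.13, 10, 45, 0, 0.13, 10, 45, 0, 0.13, 10, 45, 0, 0.13, 10, 45, 0, 0.13, 10, 45, 0, 0.13, 10, 45, 0, 0.13]' --grip 1

```text
time: 1.1
ee_pos: [0.2863, -0.2236, 0.3125]
tcp_rot: [-1.577, -0.001, -1.762]
contact_force: [0.7, 0.4, -0.0]
opening: 0.092
```

>>> play_rows --series '[12, 45, 0, 0.1, 12, 45, 0, 0.1, 12, 45, 0, 0, 12, 45, 0, 0, 12, 45, 0, 0, 12, 45, 0, 0, 12, 45, 0, 0, 12, 45, 0, 0, 12, 45, 0, 0, 12, 45, 0, 0]'

```text
time: 2.1
ee_pos: [0.4036, 0.2464, 0.3127]
tcp_rot: [-1.571, -0.002, -1.548]
contact_force: [1.3, -0.6, 1.0]
opening: 0.092
```

>>> play_rows --series '[19, 31, -30, 0, 0, 0, -40, 0, 0, 0, 0, 0, 0, 0, 0, 0]'

```text
time: 2.5
ee_pos: [0.4237, 0.2853, 0.2411]
tcp_rot: [-1.57, -0.0, -1.542]
contact_force: [0.6, -0.0, -0.1]
opening: 0.0915
```

Run:
```python
from h import *
im,d,E=cap('wrist','w1'); o=get_obs(); print(o['ee_pos'],o['tcp_rot'])
vv,uu=np.mgrid[0:480,0:640]
P=pts(E,np.c_[uu.ravel(),vv.ravel()],d.ravel()).reshape(480,640,3)
m=(P[...,2]>.12)&(P[...,2]<.138)&(d>0)&(np.linalg.norm(P[...,:2]-[.4225,.277],axis=2)<.045)
q=P[m]; print(len(q)); print(cv2.minEnclosingCircle((q[:,:2]*1000).astype(np.float32)),np.median(q[:,2]))
```

```text
[0.42334532 0.2848421  0.24101906] [-1.57071247e+00 -3.09340928e-04 -1.54190643e+00]
3598
((422.892333984375, 278.37554931640625), 27.51116371154785) 0.1300649353742388
```

View pics/w1.png

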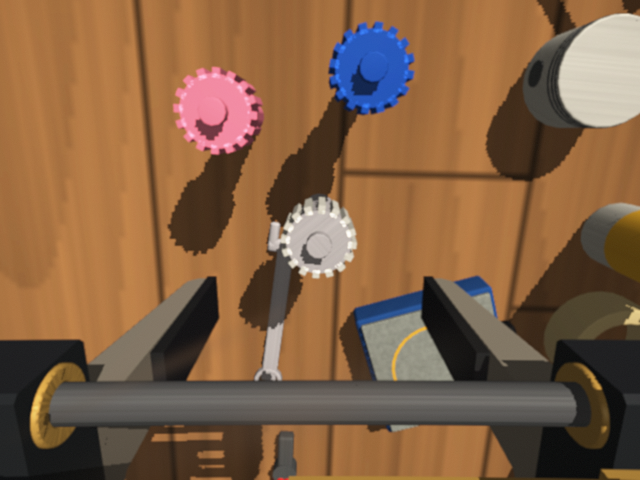

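The wrist view shows the steel pinion at (319,238), clear of the open fingers' path, with the blue and pink ones farther out. I'm descending.

>>> play_rows --series '[0, -7, -30, 0, 0, 0, -40, 0, 0, 0, -40, 0, 0, 0, -25, 0, 0, 0, -10, 0, 0, 0, 0, 0]'

```text
time: 3.15
ee_pos: [0.4301, 0.2776, 0.105]
tcp_rot: [-1.554, 0.01, -1.548]
contact_force: [0.6, -0.5, 0.9]
opening: 0.0917
```

>>> play_rows --series '[0, 0, -5, 0, 0, 0, 0, 0]'

```text
time: 3.35
ee_pos: [0.4322, 0.2783, 0.103]
tcp_rot: [-1.55, 0.012, -1.548]
contact_force: [-0.5, -0.1, -0.4]
opening: 0.0917
```

```bash
python3 -c "
from h import *
o=get_obs();print(o['joints'],o['joint_vel'],o['ee_pos'],o['tcp_rot'])"
```

```text
[ 5.69662656e-01  3.12896757e-01  1.98471041e+00 -9.12858293e-04
  8.19922383e-01  5.47997870e-01] [-0.0028222  -0.03032028 -0.02808467  0.00047032  0.02155013 -0.00091303] [0.43217978 0.27830446 0.10304835] [-1.54990055  0.01195306 -1.54839186]
```

>>> play_rows --series '[-5, 0, -4, 0, -4, 0, -4, 0, 0, 0, -2, 0, 0, 0, 0, 0]'

```text
time: 3.75
ee_pos: [0.4238, 0.2794, 0.095]
tcp_rot: [-1.546, 0.014, -1.548]
contact_force: [0.4, 0.1, -0.9]
opening: 0.092
```

>>> play_rows --series '[-1, -1, 0, 0, 0, 0, 0, 0, 0, 0, 0, 0, 0, 0, 0, 0, 0, 0, 0, 0, 0, 0, 0, 0, 0, 0, 0, 0]' --grip 0 --newtons 40

```text
time: 4.45
ee_pos: [0.4226, 0.2784, 0.0951]
tcp_rot: [-1.546, 0.014, -1.548]
contact_force: [-0.3, -0.3, -0.4]
opening: 0.0536
```

>>> play_rows --series '[0, 0, 3, 0, 0, 0, 8, 0, 0, 0, 15, 0, 0, 0, 20, 0, 0, 0, 20, 0, 0, 0, 15, 0, 0, 0, 6, 0, 0, 0, 0, 0]'

```text
time: 5.25
ee_pos: [0.4191, 0.2758, 0.1845]
tcp_rot: [-1.553, 0.01, -1.548]
contact_force: [1.2, 0.5, -6.1]
opening: 0.0538
```

>>> play_rows --series '[8, -8, 0, 0, 18, -20, 0, 0, 22, -26, 0, 0, 22, -26, 0, 0, 22, -26, 0, 0, 20, -24, 0, 0, 12, -14, 0, 0, 4, -5, 0, 0, 0, 0, 0, 0]'

```text
time: 6.15
ee_pos: [0.5495, 0.1143, 0.1758]
tcp_rot: [-1.564, 0.005, -1.546]
contact_force: [-0.4, 1.1, -6.2]
opening: 0.0541
```

Run:
```python
from h import *
im,d,E=cap('scene','s2'); o=get_obs(); print(o['ee_pos'],o['tcp_rot'])
cv2.imwrite('pics/s2c.png',cv2.resize(im[100:320,280:480],None,fx=2.7,fy=2.7))
```

```text
[0.54903765 0.11480905 0.17570866] [-1.56422669  0.00492276 -1.54529803]
```

View pics/s2c.png

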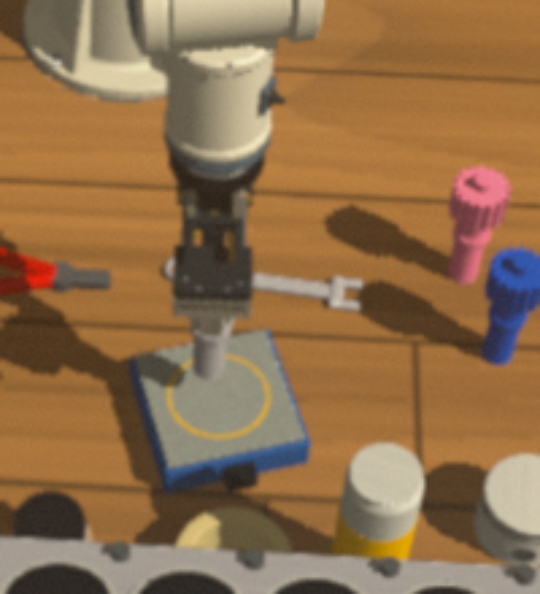

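The pinion is held upright above the plate. I'm shifting y by about 9 mm and lowering slowly.

>>> play_rows --series '[1, 5, -4, 0, 1, 5, -8, 0, 0, 0, -8, 0, 0, 0, -6, 0, 0, 0, -4, 0, 0, 0, -2, 0, 0, 0, 0, 0]'

```text
time: 6.9
ee_pos: [0.548, 0.129, 0.1396]
tcp_rot: [-1.567, 0.005, -1.541]
contact_force: [-0.4, 0.0, -5.6]
opening: 0.0531
```

>>> play_rows --series '[2, -3, 0, 0, 0, -1, -1, 0, 0, 0, -1, 0, 0, 0, -1, 0, 0, 0, 0, 0]'

```text
time: 7.4
ee_pos: [0.551, 0.1243, 0.1373]
tcp_rot: [-1.566, 0.005, -1.541]
contact_force: [0.7, 0.1, -5.7]
opening: 0.0533
```

>>> play_rows --series '[0, 0, -1, 0, 0, 0, -1, 0, 0, 0, 0, 0]'

```text
time: 7.7
ee_pos: [0.5511, 0.1243, 0.1353]
tcp_rot: [-1.565, 0.006, -1.541]
contact_force: [-0.0, -0.1, -5.7]
opening: 0.0535
```

>>> play_rows --series '[0, 0, -1, 0, 0, 0, 0, 0]'

```text
time: 7.9
ee_pos: [0.5514, 0.1245, 0.1354]
tcp_rot: [-1.565, 0.006, -1.541]
contact_force: [0.1, -0.7, -5.1]
opening: 0.0537
```

>>> play_rows --series '[0, 0, -1, 0, 0, 0, 0, 0]'

```text
time: 8.1
ee_pos: [0.5516, 0.1246, 0.1352]
tcp_rot: [-1.564, 0.006, -1.541]
contact_force: [0.1, -0.3, -5.0]
opening: 0.0535
```

>>> play_rows --series '[0, 0, -2, 0, 0, 0, 0, 0]'

```text
time: 8.3
ee_pos: [0.5521, 0.1247, 0.1355]
tcp_rot: [-1.563, 0.006, -1.541]
contact_force: [-0.7, 0.3, -6.7]
opening: 0.0533
```

>>> play_rows --series '[0, 0, -2, 0, 0, 0, -2, 0]'

```text
time: 8.5
ee_pos: [0.5528, 0.125, 0.135]
tcp_rot: [-1.561, 0.007, -1.541]
contact_force: [-11.4, -2.7, 29.2]
opening: 0.0534
```

>>> play_rows --series '[0, 0, 0, 0]'

```text
time: 8.6
ee_pos: [0.5528, 0.125, 0.1355]
tcp_rot: [-1.561, 0.007, -1.541]
contact_force: [0.8, -0.6, -6.2]
opening: 0.0536
```

The foot is on the plate: commanded down-moves raise the contact force without lowering the tool. I'm letting go.

>>> play_rows --series '[0, 0, 0, 0, 0, 0, 0, 0, 0, 0, 0, 0, 0, 0, 0, 0]' --grip 0.8

```text
time: 9.0
ee_pos: [0.5545, 0.1254, 0.1356]
tcp_rot: [-1.558, 0.007, -1.541]
contact_force: [-0.5, -0.5, 0.5]
opening: 0.0735
```

Run:
```python
from h import *
im,d,E=cap('wrist','w3')
```

```text
(no output)
```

View pics/w3.png

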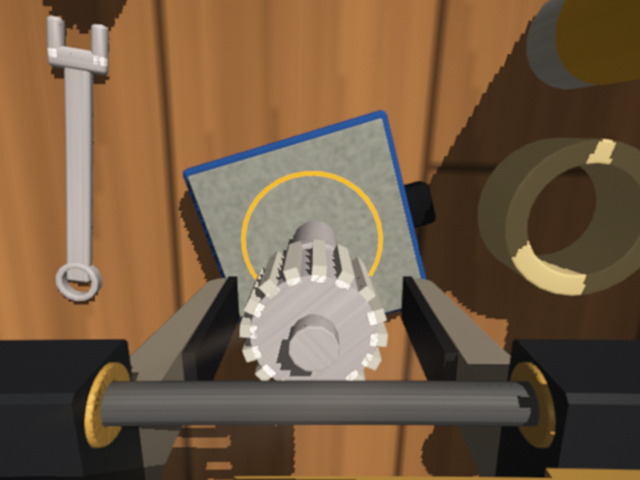

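The pinion stands free between the open fingers. I'm retreating straight up.

>>> play_rows --series '[-1, 0, 5, 0, 0, 0, 15, 0, 0, 0, 20, 0, 0, 0, 30, 0, 0, 0, 40, 0, 0, 0, 20, 0, 0, 0, 0, 0]' --grip 1

```text
time: 9.75
ee_pos: [0.5517, 0.125, 0.2707]
tcp_rot: [-1.56, 0.007, -1.541]
contact_force: [0.5, 0.4, 0.3]
opening: 0.0919
```

Run:
```python
from h import *
for k in range(2):
    im,d,E=cap('top',f't4{k}')
    vv,uu=np.mgrid[0:480,0:640]
    P=pts(E,np.c_[uu.ravel(),vv.ravel()],d.ravel()).reshape(480,640,3)
im,d,E=cap('scene','s4')
P=pts(E,np.c_[uu.ravel(),vv.ravel()],d.ravel()).reshape(480,640,3)
m=(P[...,2]>.05)&(P[...,2]<.10)&(d>0)&(np.linalg.norm(P[...,:2]-[.55,.125],axis=2)<.045)
q=P[m];print(len(q),q.mean(0), 'shaft near side')
m=(P[...,2]>.165)&(P[...,2]<.19)&(d>0)&(np.linalg.norm(P[...,:2]-[.55,.125],axis=2)<.06)
q=P[m];print(len(q)); 
if len(q): print(cv2.minEnclosingCircle((q[:,:2]*1000).astype(np.float32)),q[:,2].max())
cv2.imwrite('pics/s4c.png',cv2.resize(im[100:320,280:480],None,fx=2.7,fy=2.7))
```

```text
128 [0.56338648 0.12252701 0.07232476] shaft near side
344
((554.6658325195312, 123.03394317626953), 29.431304931640625) 0.18581999953273765
```

View pics/s4c.png

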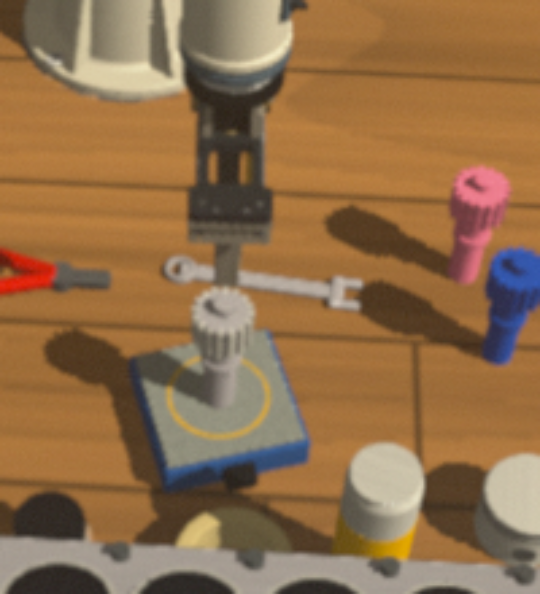

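The pinion is upright inside the ring, with the head centred near (0.554, 0.123). Now I'll move above the knob.

>>> play_rows --series '[4, -30, 0, 0, 4, -42, 0, -0.06, 4, -45, 0, -0.06, 4, -45, 0, -0.06, 4, -45, 0, -0.06, 4, -45, 0, -0.06, 4, -45, 0, 0, 4, -45, 0, 0, 3, -30, 0, 0, 0, 0, 0, 0]'

```text
time: 10.9
ee_pos: [0.5748, -0.2593, 0.2456]
tcp_rot: [-1.594, 0.006, -1.85]
contact_force: [0.2, 0.5, -0.1]
opening: 0.0918
```

Run:
```python
from h import *
im,d,E=cap('wrist','w5'); o=get_obs(); print(o['ee_pos'],o['tcp_rot'],o['joints'])
```

```text
[ 0.57440007 -0.2576257   0.24520636] [-1.59509519  0.00699485 -1.84969061] [-0.42591621  0.34811881  1.57062126  0.00354102  1.24791597 -0.14827257]
```

View pics/w5.png

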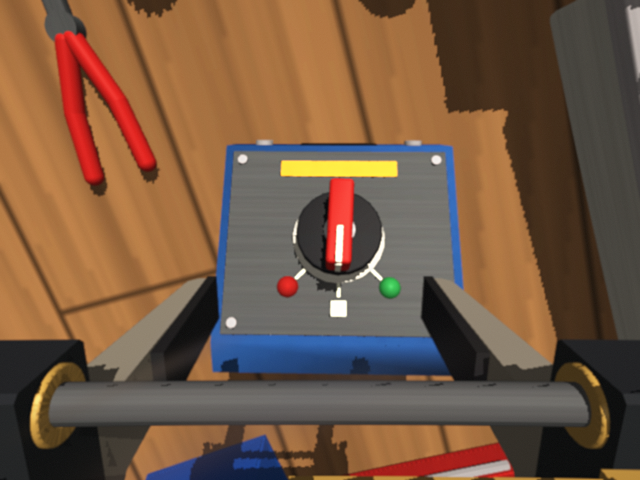

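The wrist view shows the bar at (340,225) aligned with the jaw's normal, with green at (390,287) and red at (288,287). I'll check the face position from this view.

Run:
```python
from h import *
im,d,E=load('w5')
n=np.array([.1395,.479,.867]);n/=np.linalg.norm(n);F0=np.array([.582,-.2765,.089])
h=cv2.cvtColor(im,cv2.COLOR_BGR2HSV);H,S,V=cv2.split(h)
def on(uv,hh):
    dd=rays(E,[uv])[0];C=E[3];return C+dd*(((F0-C)@n+hh)/(dd@n))
def cen(m,b):
    ys,xs=np.nonzero(m[b[1]:b[3],b[0]:b[2]]);return xs.mean()+b[0],ys.mean()+b[1],len(xs)
g=cen((H>45)&(H<85)&(S>90),(370,268,410,305));r=cen(((H<8)|(H>172))&(S>120),(270,268,305,305));k=cen(((H<8)|(H>172))&(S>120),(310,160,370,275))
G=on(g[:2],.004)-.004*n;R=on(r[:2],.004)-.004*n
y=G-R;print(g,r,np.linalg.norm(y));y/=np.linalg.norm(y);xu=np.cross(y,n);print('F',(G+R)/2-.041*xu,y,xu)
print('bar',k,on(k[:2],.05)-.05*n)
F=(G+R)/2-.041*xu
print(proj(E,[F+.054*n+s*.032*xu for s in(-1,0,1)]))
```

```text
(np.float64(389.40509915014167), np.float64(287.1926345609065), 353) (np.float64(287.03714285714284), np.float64(286.02), 350) 0.08119077421454284
F [ 0.58181887 -0.27720053  0.08941617] [ 9.60476392e-01 -2.78360442e-01 -7.51793652e-04] [-0.24090731 -0.83259222  0.4987523 ]
bar (np.float64(339.4563530552861), np.float64(220.70902036857422), 2062) [ 0.58142169 -0.27761611  0.08970968]
[[340.0515059  175.90140274]
 [340.00200095 218.21307346]
 [339.96267189 263.00305531]]
```

>>> play_rows --series '[7, 2, -10, 0, 6, 1, -20, 0, 0, 0, -20, 0, 0, 0, -20, 0, 0, 0, -20, 0, 0, 0, -15, 0, 0, 0, -10, 0, 0, 0, 0, 0]'

```text
time: 11.75
ee_pos: [0.5866, -0.24, 0.1161]
tcp_rot: [-1.606, 0.011, -1.84]
contact_force: [-0.0, -0.6, 0.4]
opening: 0.0919
```

>>> play_rows --series '[1, -7, 0, 0, 1, -6, 1, 0, 0, 0, 0, 0]'

```text
time: 12.05
ee_pos: [0.5899, -0.2529, 0.1182]
tcp_rot: [-1.604, 0.011, -1.838]
contact_force: [0.5, 0.2, 0.6]
opening: 0.0917
```

```bash
cat > kf.py <<'E'
from h import *
n=np.array([.1393,.479,.867]);n/=np.linalg.norm(n);F=np.array([.5818,-.277,.0894]);y=np.array([.9604,-.2785,0]);xu=np.cross(y,n);y=np.cross(n,xu)
def face(): 
    o=get_obs();q=np.array(o['ee_pos'])-F;R=Rn.from_euler('xyz',o['tcp_rot']).as_matrix()
    g=q-R[:,1]*.019
    f=np.array(o['contact_force'])
    print('tcp xu,y,n mm',np.round(1000*np.array([q@xu,q@y,q@n]),1),'grasp',np.round(1000*np.array([g@xu,g@y,g@n]),1),'f xyn',np.round([f@xu,f@y,f@n],1),'yaw',round(o['tcp_rot'][2],3),'open',o['opening'])
if __name__=='__main__': face()
E
python3 kf.py
```

```text
tcp xu,y,n mm [-7.7  1.  37.6] grasp [ 2.   1.7 54. ] f xyn [-0.   0.4  0.7] yaw -1.838 open 0.09173859732413918
```

>>> play_rows --series '[-2, -2, -4, 0, 0, 0, 0, 0]'

```text
time: 12.25
ee_pos: [0.5884, -0.2559, 0.1152]
tcp_rot: [-1.602, 0.011, -1.839]
contact_force: [0.5, 0.7, -0.2]
opening: 0.0919
```

>>> play_rows --series '[0, 0, 0, 0, 0, 0, 0, 0, 0, 0, 0, 0, 0, 0, 0, 0, 0, 0, 0, 0, 0, 0, 0, 0, 0, 0, 0, 0]' --grip 0 --newtons 30

```text
time: 12.95
ee_pos: [0.5885, -0.2561, 0.1158]
tcp_rot: [-1.601, 0.011, -1.84]
contact_force: [-1.2, 0.3, -0.4]
opening: 0.0379
```

```bash
python3 kf.py
```

```text
tcp xu,y,n mm [-5.9  0.6 33.9] grasp [ 3.8  1.1 50.2] f xyn [-0.1 -1.3 -0.4] yaw -1.84 open 0.03789067747905349
```

>>> play_rows --series '[0, 0, 0, 0, 0, 0, 0, 0, 0, 0, 0, 0, 0, 0, 0, 0]'

```text
time: 13.35
ee_pos: [0.588, -0.2559, 0.1158]
tcp_rot: [-1.602, 0.011, -1.84]
contact_force: [-0.9, 0.2, 0.2]
opening: 0.0178
```

```bash
python3 kf.py
```

```text
tcp xu,y,n mm [-5.9  0.1 33.8] grasp [ 3.8  0.7 50.2] f xyn [ 0.2 -1.   0.1] yaw -1.84 open 0.01780694596220318
```

>>> play_rows --series '[-0.6, -2, -3.5, 0, -0.6, -2, -3.5, 0, -0.6, -2, -3.5, 0]'

```text
time: 13.65
ee_pos: [0.5867, -0.2608, 0.1071]
tcp_rot: [-1.602, 0.013, -1.84]
contact_force: [-2.6, 4.6, 11.2]
opening: 0.0177
```

```bash
python3 kf.py
```

```text
tcp xu,y,n mm [-5.8  0.2 23.7] grasp [ 3.8  0.8 40.1] f xyn [ 2.3 -3.8 11.5] yaw -1.84 open 0.017665030800833814
```

Now 10.1 mm in at 11.5 N, which matches the spring. I'll press a bit further.

>>> play_rows --series '[-0.5, -1.7, -3, 0, -0.4, -1.4, -2.6, 0]'

```text
time: 13.85
ee_pos: [0.5867, -0.262, 0.1049]
tcp_rot: [-1.601, 0.017, -1.841]
contact_force: [-7.6, 13.6, 35.5]
opening: 0.0172
```

```bash
python3 kf.py
```

```text
tcp xu,y,n mm [-6.   0.5 21.3] grasp [ 3.8  1.1 37.6] f xyn [  8.2 -11.1  36.2] yaw -1.841 open 0.017208281598433992
```

>>> play_rows --series '[-0.3, -0.8, -1.6, 0.08, -0.3, -0.8, -1.6, 0.08, -0.3, -0.8, -1.6, 0.08]'

```text
time: 14.15
ee_pos: [0.5853, -0.2618, 0.1049]
tcp_rot: [-1.602, 0.021, -1.596]
contact_force: [-2.5, 4.5, 13.8]
opening: 0.0184
```

```bash
python3 kf.py; python3 -c "
from h import *
print(get_obs()['torque'])"
```

```text
tcp xu,y,n mm [-5.7 -0.9 21.2] grasp [ 3.9 -0.2 37.5] f xyn [ 3.7 -3.7 13.8] yaw -1.596 open 0.018388786458316368
[ 0.86975351  1.15688305 -0.47408656]
```

>>> play_rows --series '[-0.2, -1, -2, 0.08, -0.2, -1, -2, 0.08, -0.2, -1, -2, 0.08]'

```text
time: 14.45
ee_pos: [0.5849, -0.2623, 0.1043]
tcp_rot: [-1.601, 0.026, -1.349]
contact_force: [-5.7, 7.5, 19.3]
opening: 0.02
```

```bash
python3 kf.py; python3 -c "
from h import *
print(get_obs()['torque'])"
```

```text
tcp xu,y,n mm [-5.6 -1.1 20.3] grasp [ 4.  -0.3 36.7] f xyn [ 4.8 -7.5 19.5] yaw -1.349 open 0.020021355099127013
[ 1.2775082   1.87637803 -0.60057886]
```

>>> play_rows --series '[-0.1, -1, -2, 0.08, -0.1, -1, -2, 0.08, -0.1, -1, -2, 0.08]'

```text
time: 14.75
ee_pos: [0.5845, -0.2618, 0.1048]
tcp_rot: [-1.6, 0.031, -1.103]
contact_force: [-7.0, 9.4, 22.6]
opening: 0.0218
```

```bash
python3 kf.py
python3 - <<'E'
from h import *
print(get_obs()['torque'])
im,d,E=cap('scene','s6'); cv2.imwrite('pics/s6c.png',cv2.resize(im[150:310,120:280],None,fx=3.7,fy=3.7,interpolation=cv2.INTER_CUBIC))
E
```

```text
tcp xu,y,n mm [-5.6 -1.6 21. ] grasp [ 3.9 -0.8 37.4] f xyn [ 5.2 -9.4 23.1] yaw -1.103 open 0.02181451757527681
[ 1.28924038  2.07256738 -0.69634572]
```

View pics/s6c.png

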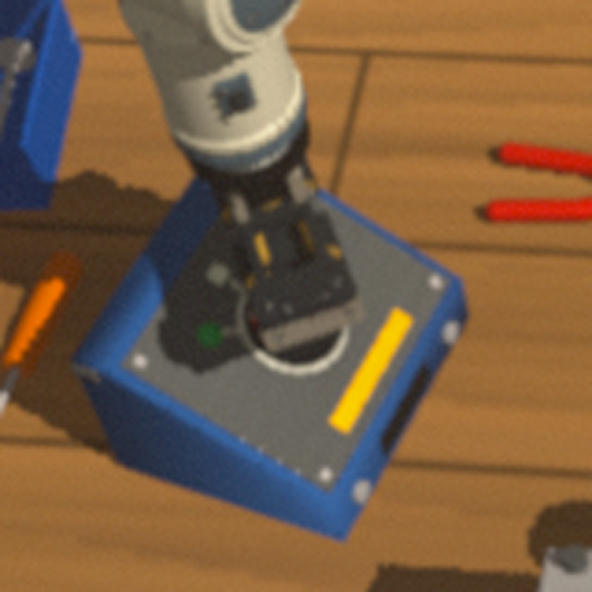

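>>> play_rows --series '[0, -1, -2, 0.09, 0, 0, 0, 0, 0.4, 1.4, 2.6, 0, 0.4, 1.4, 2.6, 0, 0.4, 1.4, 2.6, 0, 0.4, 1.4, 2.6, 0]' --newtons 12

```text
time: 15.4
ee_pos: [0.586, -0.2541, 0.1177]
tcp_rot: [-1.597, 0.035, -1.006]
contact_force: [0.3, -5.4, -11.9]
opening: 0.0231
```

```bash
python3 kf.py; python3 -c "
from h import *
print(get_obs()['torque'])"
```

```text
tcp xu,y,n mm [-6.  -2.4 36. ] grasp [ 3.6 -1.5 52.4] f xyn [ -1.5   1.8 -12.8] yaw -1.006 open 0.023064211272199313
[-1.07578618 -0.12385639 -0.07715415]
```

The knob is out and at its stop. I'm opening and rising.

>>> play_rows --series '[0, 0, 0, 0, 0, 0, 0, 0, 0, 0, 0, 0, 0, 0, 0, 0]' --grip 0.5

```text
time: 15.8
ee_pos: [0.5869, -0.2541, 0.1176]
tcp_rot: [-1.596, 0.035, -1.006]
contact_force: [0.8, 0.8, 1.4]
opening: 0.0457
```

>>> play_rows --series '[0, 1, 5, 0, 0, 2, 15, 0, 0, 0, 20, 0, 0, 0, 30, 0, 0, 0, 40, 0, -10, 0, 30, 0, -30, 0, 10, 0, -40, 0, 0, 0, -40, 0, 0, 0, 0, 0, 0, 0]'

```text
time: 16.8
ee_pos: [0.4634, -0.2496, 0.2839]
tcp_rot: [-1.593, 0.028, -1.004]
contact_force: [0.6, 0.5, -0.8]
opening: 0.0458
```

Run:
```python
from h import *
for n in('top','scene'):
    im,d,E=cap(n,n+'7')
im,_,_=load('top7'); cv2.imwrite('pics/t7c.png',cv2.resize(im[170:300,400:550],None,fx=4.5,fy=4.5,interpolation=cv2.INTER_CUBIC))
```

```text
(no output)
```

View pics/t7c.png

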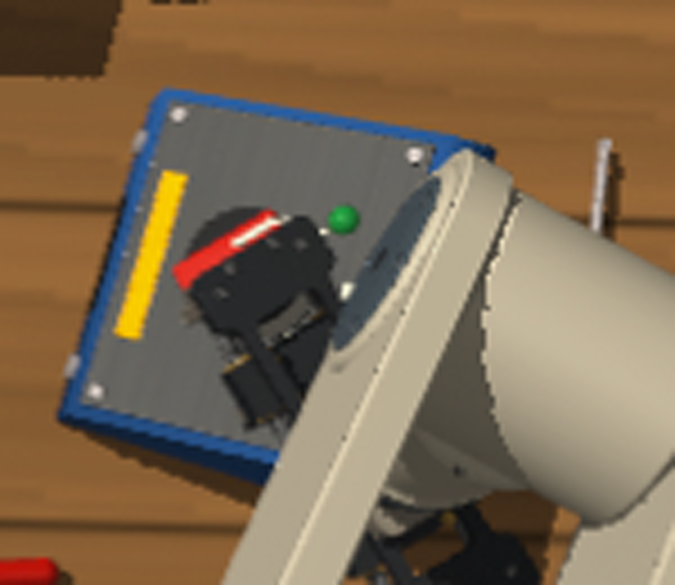

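View pics/scene7.png

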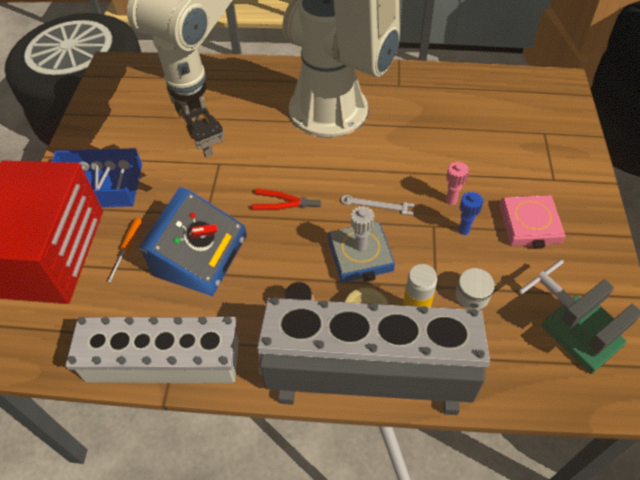

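The pinion is upright in the ring and the bystanders look untouched. The stripe points toward green, so I'll measure the bar angle and how far out it is.

Run:
```python
from kf import *
im,d,E=load('scene7')
cv2.imwrite('pics/s7c.png',cv2.resize(im[185:300,140:250],None,fx=5,fy=5,interpolation=cv2.INTER_CUBIC))
for tag,b in(('scene7',(180,212,222,245)),('top7',(436,212,466,237)),('scene0',(180,205,222,245))):
    im,d,E=load(tag)
    h=cv2.cvtColor(im,cv2.COLOR_BGR2HSV);H,S,V=cv2.split(h)
    vv,uu=np.mgrid[0:480,0:640]
    P=pts(E,np.c_[uu.ravel(),vv.ravel()],d.ravel()).reshape(480,640,3)-F
    k=(uu>b[0])&(uu<b[2])&(vv>b[1])&(vv<b[3])&(d>0)
    q=np.stack([P@xu,P@y,P@n],-1)
    m=k&(q[...,2]>.044)&(q[...,2]<.06)&(np.hypot(q[...,0],q[...,1])<.04)
    a=q[m]; c=a[:,:2]-a[:,:2].mean(0); w=np.linalg.svd(c,full_matrices=False)[2][0]; w*=np.sign(w[0])
    print(tag,m.sum(),'off-face median top',np.percentile(a[:,2],[50,90]),'angle',np.arctan2(w[1],w[0]),'centre',a.mean(0))
```

```text
scene7 201 off-face median top [0.05290354 0.05687701] angle 0.7657903448084126 centre [0.0013077  0.00334531 0.05280012]
top7 124 off-face median top [0.05242349 0.05626697] angle 0.7824520446768992 centre [-0.00290368  0.00139838  0.05255511]
scene0 199 off-face median top [0.05283131 0.0565692 ] angle -0.004827436613891159 centre [0.00019275 0.00316208 0.05244164]
```

View pics/s7c.png

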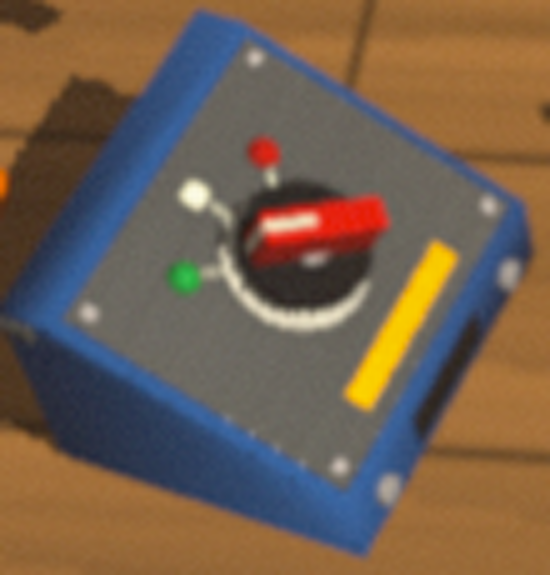

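The bar sits at +0.77 to 0.78 rad, at the same off-face height as at the start, so it is out and set to green. I'm handing in.

```bash
python3 -c "
from h import *
o=get_obs();print(o['time'],o['contact_force'],np.abs(o['joint_vel']).max());print(sign_off())"
```

```text
16.9 [ 0.16093682 -0.19752724 -0.59521405] 0.03942640932138926
the job is handed in; nothing more can be done
None
```

I stood the steel pinion on the demagnetiser's plate, then pushed the selector in, turned it to the green dome and let it out there. I handed the job in at 16.9 s of the 58 s allowed; sign-off gave no verdict.

- **Pinion:** After release it stood upright inside the yellow ring. The head centre measured about (0.554, 0.123) m against a plate centre of (0.5505, 0.1245) m, so it is about 4 mm off with 30 mm allowed. The last scene picture, after the selector move, still shows it upright.
- **Set-down:** My checks during lowering were unclear. The last small press before release reached about 35 N on the plate, instead of the light touch I wanted. I then relaxed it and opened the fingers, and the pinion stayed standing.
- **Selector:** I pressed it about 12.5 mm by tool position, at up to about 38 N at the wrist, and turned it while it was in. It came out while I still had a light grip and drew the tool back, and I let go once it was out. Afterwards the bar measured +0.766 rad (scene camera) and +0.782 rad (top camera), where green is +0.785. Its height off the face was the same as at the start, so it is fully out.
- **Other things on the bench:** They look unmoved in the last scene picture, judged by eye only, not measured. The gripper was clear, with contact force near zero.

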